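Eject the sample vial from the water meter

TASK

The measurement is finished: press the water meter's ejector lever fully down so that the sample vial rises out of its well, then take hold of that vial, lift it out and stand it upright in the low square metal tray. Set it down, do not drop it, and let go.

Things in the scene. Friction and masses are not known exactly. Their poses are not given: they have to be found in the camera images.
- vial_center (a point): Centre of the vial in the meter's well: clear glass, white cap, 28 mm diameter, 75 mm tall, z up its axis, 60 g. Starts sunk, cap 2 mm below the top of the meter (fixed grey box, 130 x 160 mm, flat top 90 mm above the table). Lever fully down: it is 40 mm higher, 38 mm of it showing, and stays; then draw it straight up over 40 mm to clear the 32 mm wide well. Like spares stand elsewhere.
- lever_pad (a point): Centre of the top face of the ejector lever's black press pad (42 mm wide, 34 mm along the lever), overhanging the meter's side; moves with it. The level line from vial to pad, about 170 mm, runs along the lever; its pivot, between cheeks 26 mm high, is 95 mm from the vial. Pad top starts about 138 mm above the table; fully pressed it is about 42 mm lower, under 6 mm sideways.
- ejector (a joint): Angle of the ejector lever in rad: 0 at rest (pad up), 0.55 fully pressed (stop). The vial rises 73 mm per rad. Stiff by friction (3 to 5 N on the pad), without a spring: it stays where it is left.
- tray_in (a point): Centre of the inner floor (4 mm above the table) of the low square aluminium tray, 130 mm by 130 mm outside, walls 4 mm thick, rim 16 mm above the table; x and y along its sides, z up. It is loose and empty. The round white plate nearby is not it.
Mind the look-alikes: they are no part of the job. Leave any black or blue look-alike of the part that bears vial_center alone.

How it is judged:
By the outcome, as a careful person would: the job done as asked, in the order asked, and still so for the second after the job is handed in, with the robot touching nothing.
It also fails if it takes over 48 s, if anything falls off the work surface, if the arm or the gripper's body presses on something with over 40 N, if the wrist force passes 120 N, or if a joint passes its speed limit or range.

ROBOT

A 6-joint arm with a two-finger parallel gripper is mounted at the origin on the work surface. World frame = base frame: x ahead of the robot, y to its left, z up, the work surface at z = 0. Lengths are in m, angles in degrees, forces in N, time in s.
With the tool pointing down it reaches from about 0.4 to 0.825 m from the base axis. Payload 7 kg.
Tool frame: the origin (TCP) lies midway between the tips of the shut fingers; the grasp point (between the pads) lies 19 mm behind it; z points along the fingers, y is the direction in which the jaws open and shut (so a half turn about z gives the same grasp; the last joint's range is limited). The gripper opens to 88 mm and grips with 3 to 60 N. Pads are 19 mm wide; open, the fingers measure 130 mm over their backs; the gripper's body (78 mm by 193 mm) begins 47 mm behind the grasp point.
Start: joints at [79.704, 20.546, 0.682, 0, -70.136, -16.507], TCP at [0.304, 0.602, 0.201] pointing down, gripper open.
Joint ranges: [-176.03, 176.03], [-82.01, 121.73], [-58.28, 71.71], [-173.87, 95.51], [-174.79, -0.11], [-173.66, 173.66]. Speed limits (degrees/s): [136.94, 136.94, 172.46, 180, 180, 180].

INTERFACE

Orientations are given as a 3x3 rotation matrix whose columns are the frame's x, y, z axes.
In Python, from rig import robot gives the robot as it stands. Calls block until the motion is done:
- robot.goto(position, orientation): joint-space move of the TCP to a pose.
- robot.servo_line(position, ori=None, speed=0.15): straight line of the TCP; ori=None keeps the orientation; speed is the mean speed in m/s.
- robot.movej(angles): joint-space move.
- robot.move_gripper(opening): opening from 0.0 (shut) to 1.0 (fully open); the grip force is fixed at half the most; returns when the fingers have stopped.
- robot.dwell(seconds).
- robot.ik(position, orientation): joint angles nearest the present ones, or None.
- robot.grab_frame(name): name is "scene" or "side" or "wrist"; returns (picture, depth): 384x512x3 uint8, red, green, blue; 384x512 float32, m along the optical axis (not along the pixel's ray), 0 where there is no reading.
- robot.camera_info(name): a dict with "vfov" (degrees; the focal length in pixels is half the picture's height over the tangent of half this angle, whatever the lens; pixels are square), "cx", "cy" (the principal point, pixels), "view" (4x4, takes a point from world to camera coordinates); the wrist camera has in their place "T_tool_cam" (4x4, takes a point from camera to tool coordinates, whose origin is the TCP and whose axes are the flange's). Camera axes: x right, y down, z forward; pixel columns grow to the right and rows downward; lengths in m; the calibration is good to about 2 mm. A picture is of the moment at which its call begins: read the wrist's pose just before it. camera_info takes no time and is no camera call.
A pose or a line that the arm cannot do raises robot.Unreachable and nothing moves.
- robot.job_done(): hands the job in, once; it reports no verdict.
Readings, each from a call of its own:
- robot.read_t(): time.
- robot.read_qpos(): joint angles.
- robot.read_qvel(): joint speeds.
- robot.read_effort(): joint torques, N m.
- robot.read_position(): TCP position.
- robot.read_tcp_rot(): TCP orientation.
- robot.read_force(): force on the tool from outside, world axes, zero at the start.
- robot.read_ft_torque(): the same for the moment, N m.
- robot.read_grip_width(): opening from 0.0 (shut) to 1.0 (fully open).
Only numpy, scipy, OpenCV 4.12 (cv2) and the standard library are available. Lean on these libraries where they do the work, as an engineer would, in place of code of your own. Each camera call takes 0.05 s, during which the arm holds its last target. There are 200 camera calls.

## Working session

There is one attempt and no reset: what is moved stays moved. The work goes in short steps, each a Python script; the robot and the scene stay as the last script left them, time stands still between calls to the robot, and variables do not carry over. Pictures are saved under pics/ and viewed, about 8 in all and at most 12, crops included, and the job is handed in when it is done.

```bash
mkdir -p pics; ls
cat > h.py <<'E'
import numpy as np, cv2
from rig import robot
def cloud(name):
    R=robot.read_tcp_rot(); p=np.array(robot.read_position())
    img,d=robot.grab_frame(name); c=robot.camera_info(name)
    f=192/np.tan(np.radians(c["vfov"])/2)
    v,u=np.mgrid[0:384,0:512]
    P=np.stack([(u-c["cx"])/f*d,(v-c["cy"])/f*d,d,np.ones_like(d)],-1)
    if "view" in c: T=np.linalg.inv(np.array(c["view"]))
    else:
        T=np.eye(4);T[:3,:3]=R;T[:3,3]=p;T=T@np.array(c["T_tool_cam"])
    W=(P@T.T)[...,:3]; W[d==0]=np.nan
    return img,W
def save(n,img,s=1): cv2.imwrite(f"pics/{n}.png",cv2.resize(img[...,::-1],None,fx=s,fy=s,interpolation=cv2.INTER_CUBIC))
E
python3 - <<'E'
from h import *
a=[]
for n in("scene","side"):
    i,W=cloud(n); a.append(i); np.savez(f"{n}.npz",i=i,W=W)
    c=robot.camera_info(n);print(n,np.linalg.inv(np.array(c["view"]))[:3].round(3).tolist(),c.keys())
    save(n,i,1.5)
print(robot.read_t(),robot.read_tcp_rot())
E
```

```text
pics
scene [[-0.651, 0.598, -0.467, 0.945], [0.759, 0.526, -0.384, 0.339], [0.016, -0.604, -0.797, 0.778]] dict_keys(['vfov', 'cx', 'cy', 'view'])
side [[0.893, -0.243, 0.378, 0.31], [-0.449, -0.467, 0.761, -0.504], [-0.008, -0.85, -0.527, 0.487]] dict_keys(['vfov', 'cx', 'cy', 'view'])
0.1 [[ 8.92515229e-01 -4.51016891e-01 -5.74775366e-04]
 [-4.51017241e-01 -8.92514121e-01 -1.41138336e-03]
 [ 1.23562605e-04  1.51891474e-03 -9.99998839e-01]]
```

View pics/scene.png

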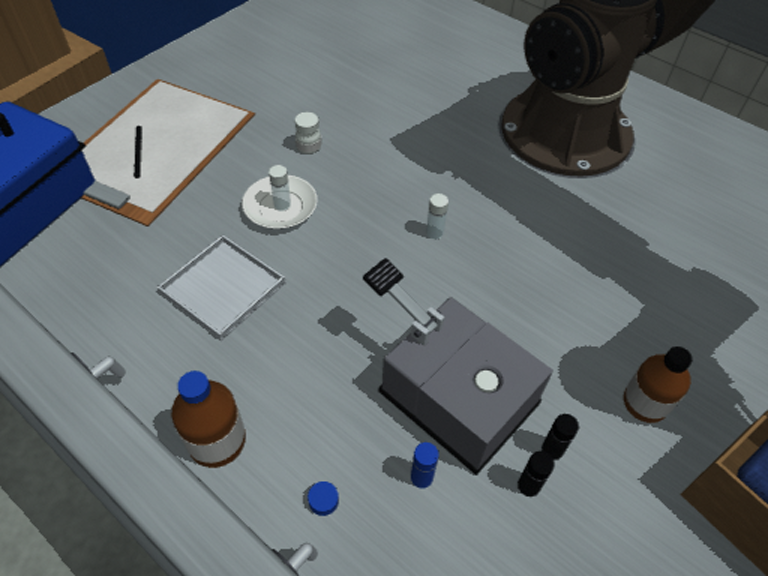

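View pics/side.png

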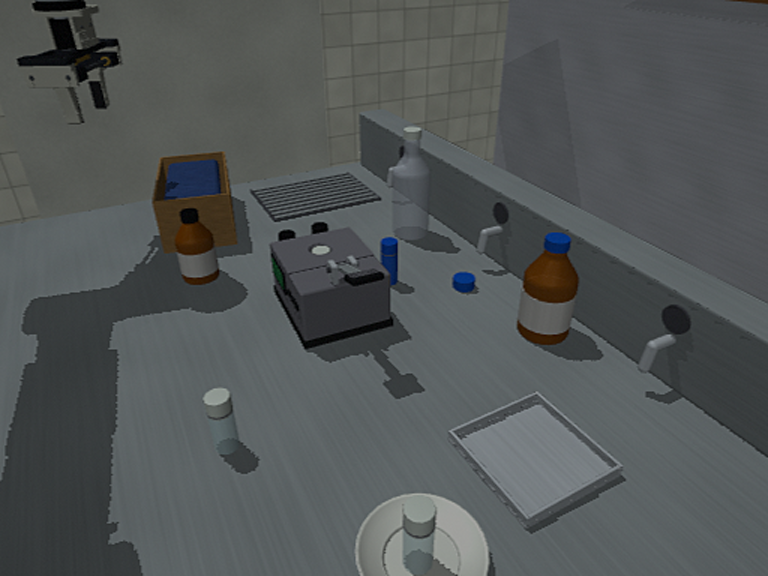

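The scene picture (at 1.5x) shows the vial cap in the meter at (487,380), the pad at (383,276) and the tray centred at (221,286). Spare vials stand at (437,215) and on the plate at (279,188), with blue and black look-alikes below the meter. Next I measure these points.

Run:
```python
from h import *
def rect(p): 
    r=cv2.minAreaRect(p.astype(np.float32)*1000); return np.round(r[0],1),np.round(r[1],1),round(r[2],1)
for n,cap,pad,tray in(("scene",(325,253),(255,184),(147,190)),("side",(213,167),(243,184),(357,305))):
    z=np.load(n+".npz");i,W=z["i"],z["W"]
    def near(c,r): 
        u,v=c; m=np.zeros(W.shape[:2],bool); m[v-r:v+r+1,u-r:u+r+1]=1; return m
    g=i.astype(int); Z=W[...,2]
    m=near(cap,14)&(g.min(-1)>170)&(Z>.07)&(Z<.1); P=W[m]; print(n,"cap",m.sum(),P.mean(0).round(4),rect(P[:,:2]))
    m=near(pad,25)&(Z>.115)&(Z<.15)&(g.max(-1)<90); P=W[m]; print("pad",m.sum(),np.median(P,0).round(4),rect(P[:,:2]),np.percentile(P[:,2],[2,50,98]).round(4))
    m=near(tray,60)&(Z>.011)&(Z<.022); 
    k,l,s,c=cv2.connectedComponentsWithStats(cv2.dilate(m.astype(np.uint8),np.ones((3,3))))
    for j in range(1,k):
        if s[j,4]>150: P=W[m&(l==j)]; print("tray",len(P),rect(P[:,:2]),np.median(P[:,2]).round(4))
    print("floor",W[tray[1],tray[0]].round(4))
    m=near(cap,70)&(Z>.084)&(Z<.094); P=W[m]; print("top",m.sum(),rect(P[:,:2]),np.median(P[:,2]).round(4))
    m=near(pad,70)&(Z>.097)&(Z<.16); P=W[m]; print("lever",m.sum(),rect(P[:,:2]))
```

```text
scene cap 143 [0.5638 0.2005 0.0877] (array([563.7, 200.5]), array([24.2, 24.1]), 86.5)
pad 371 [0.5594 0.0323 0.1373] (array([557.4,  49.3]), array([71.1, 41.9]), 86.4) [0.1195 0.1373 0.1432]
tray 324 (array([ 494.3, -238.3]), array([ 78.4, 109.1]), 41.4) 0.0146
tray 556 (array([ 645.7, -197.5]), array([130.9, 133.5]), 2.0) 0.0154
floor [ 0.646  -0.2007  0.0046]
top 5346 (array([561.8, 170.5]), array([159.9, 132.9]), 87.0) 0.0896
lever 901 (array([557.4,  65.2]), array([103.3,  44.2]), 87.8)
side cap 0 [nan nan nan] (array([0., 0.]), array([0., 0.]), 0.0)
pad 220 [0.5496 0.0215 0.1385] (array([550.9,  58. ]), array([40.2, 90. ]), 2.6) [0.1173 0.1385 0.1422]
tray 1035 (array([ 644.6, -195.5]), array([131.5, 132.4]), 2.4) 0.0153
tray 471 (array([ 524.8, -241.9]), array([22.4, 59.2]), 2.6) 0.016
floor [ 0.6467 -0.2015  0.0043]
top 2157 (array([621.9, 360.6]), array([577.4, 384.4]), 73.9) 0.0898
lever 922 (array([694.5, 204.7]), array([488.5, 137. ]), 39.5)<stdin>:9: RuntimeWarning: Mean of empty slice.
  ret = um.true_divide(
```

```bash
cat >> h.py <<'E'
a=np.radians(-3.0)  # meter yaw: lever line runs along (-sin3,-cos3)
def Rz(a): return np.array([[np.cos(a),np.sin(a),0],[np.sin(a),-np.cos(a),0],[0,0,-1.]])
VIAL=np.array([.5637,.2005]); PAD=np.array([.5555,.031]); TRAY=np.array([.6452,-.1985])
E
python3 - <<'E'
from h import *
R=Rz(a)
robot.goto([*PAD,.20],R); robot.move_gripper(0.0)
print(robot.read_t(),robot.read_position(),robot.read_qpos())
robot.servo_line([*PAD,.145],speed=.15); f0=np.array(robot.read_force())
z=.145
while z>.086:
    z-= .004 if z>.101 else .0015
    robot.servo_line([*PAD,z],speed=.04)
    f=np.array(robot.read_force())-f0; print(round(z,4),np.round(robot.read_position()[2],4),f.round(1))
    if f[2]>18: break
print(robot.read_t())
E
```

```text
3.7583 [0.55549781 0.03097227 0.19999566] [ 2.33582220e+01  9.46421532e+00 -1.45920582e+01  1.41370582e-03
 -6.59447183e+01  6.36398569e+01]
0.141 0.1416 [-1.2 -0.1 -0.7]
0.137 0.1369 [-0.4 -0.5 -0.7]
0.133 0.1327 [-1.5 -0.3  0.6]
0.129 0.1286 [-0.4 -0.8 -1.2]
0.125 0.1247 [-1.  -1.3 -0.5]
0.121 0.1207 [-0.8 -0.5 -0.9]
0.117 0.1168 [-1.9 -1.4  0.1]
0.113 0.1128 [-0.6 -1.5  0.2]
0.109 0.1087 [-0.6 -0.9  0.1]
0.105 0.1046 [-0.6 -0.4 -0.5]
0.101 0.1007 [-1.2 -1.4 -0.1]
0.0995 0.0994 [-1.1 -1.9  1.3]
0.098 0.0979 [-1.  -1.   1.1]
0.0965 0.0965 [-0.5 -2.2  1.5]
0.095 0.0949 [-1.7 -1.3  1.3]
0.0935 0.0934 [ 0.5 -1.6  1.8]
0.092 0.0919 [-0.4 -2.   1.3]
0.0905 0.0904 [-1.3 -1.7  0.8]
0.089 0.0889 [-1.3 -1.8  0.8]
0.0875 0.0874 [-0.4 -0.9  2.1]
0.086 0.0859 [-1.3 -2.2  1.7]
9.525
```

Run:
```python
from h import *
i,W=cloud("scene"); j,V=cloud("side"); np.savez("s2.npz",i=i,W=W,j=j,V=V)
c=lambda x,u,v:cv2.resize(x[v:v+140,u:u+190],None,fx=2,fy=2*1.4,interpolation=cv2.INTER_CUBIC)
save("press",np.hstack([c(i,200,130),c(j,150,110)]))
m=W[240:262,300:345]; Z=m[...,2]; k=Z>.095; print(k.sum(), m[k].mean(0) if k.any() else 0)
```

```text
252 [0.56713281 0.20170229 0.11025603]
```

View pics/press.png

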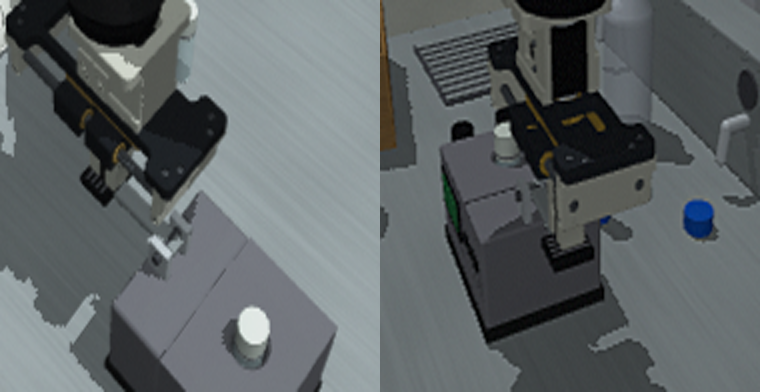

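Run:
```python
from h import *
z=np.load("s2.npz");W,i=z["W"],z["i"]
m=W[235:265,300:345]; Z=m[...,2]; print("cap z",np.sort(Z[Z<.2])[-60::6].round(4))
R=robot.read_force
z=.086
f0=[-1,-.5,-.6]
while z>.068:
    z-=.0015; robot.servo_line([*PAD,z],speed=.05); f=np.array(R())-f0; print(round(z,4),f.round(1))
    if f[2]>18: break
i,W=cloud("scene")
m=W[235:265,300:345]; Z=m[...,2]; print("cap z",np.sort(Z[Z<.2])[-60::6].round(4),robot.read_t())
```

```text
cap z [0.1139 0.114  0.1141 0.1142 0.1143 0.1145 0.1147 0.1149 0.1151 0.1155]
0.0845 [ 1.5 -1.   2.7]
0.083 [ 1.5 -1.8  3.6]
0.0815 [ 1.3 -1.4  2.3]
0.08 [ 0.8 -1.6  3.2]
0.0785 [ 1.  -0.4  3.4]
0.077 [1.8 0.9 2.9]
0.0755 [1.5 1.2 1.7]
0.074 [1.1 1.4 2.5]
0.0725 [0.8 1.  6.7]
0.071 [-4.6  2.5 16.7]
0.0695 [-7.6  3.1 27.3]
cap z [0.1284 0.1285 0.1287 0.1288 0.1288 0.1289 0.1291 0.1292 0.1296 0.1299] 12.425
```

Run:
```python
from h import *
robot.servo_line([*PAD,.22],speed=.2)
i,W=cloud("scene"); j,V=cloud("side"); np.savez("s3.npz",i=i,W=W,j=j,V=V)
m=W[225:265,300:345]; Z=m[...,2]; k=(Z>.124)&(Z<.135); P=m[k]
print("cap",k.sum(),np.median(P,0),cv2.minEnclosingCircle((P[:,:2]*1000).astype(np.float32)),P[:,:2].mean(0))
m=V[130:180,190:235];Z=m[...,2]; k=(Z>.124)&(Z<.135); P=m[k]
if k.any(): print("cap side",k.sum(),np.median(P,0),cv2.minEnclosingCircle((P[:,:2]*1000).astype(np.float32)),P[:,:2].mean(0))
g=W[(abs(W[...,0]-.556)<.03)&(abs(W[...,1]-.03)<.03)&(W[...,2]>.05)&(W[...,2]<.15)]; print("pad",len(g),np.median(g,0),g.min(0),g.max(0))
c=lambda x,u,v:cv2.resize(x[v:v+140,u:u+190],None,fx=2,fy=2,interpolation=cv2.INTER_CUBIC)
save("after",np.hstack([c(i,200,130),c(j,150,110)])); print(robot.read_t())
```

```text
cap 186 [0.56507407 0.20068023 0.1274421 ] ((563.588134765625, 200.3119659423828), 14.495192527770996) [0.56476337 0.20056496]
cap side 70 [0.56057873 0.19874271 0.12765432] ((561.9285888671875, 201.1900177001953), 14.859972953796387) [0.56103808 0.19948812]
pad 353 [0.55819747 0.03319875 0.09563364] [0.53450014 0.01053675 0.08602896] [0.57662816 0.05992339 0.1014779 ]
13.425
```

View pics/after.png

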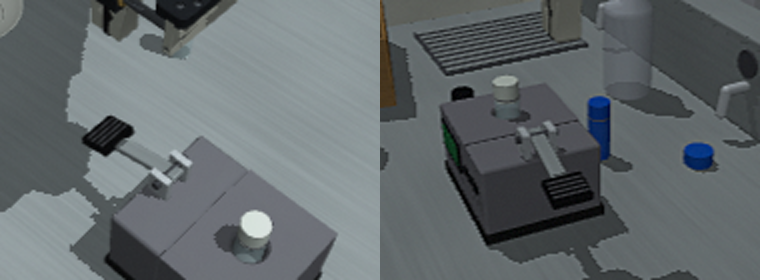

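Run:
```python
from h import *
print(robot.read_position(),robot.read_tcp_rot().round(4) if hasattr(robot.read_tcp_rot(),'round') else robot.read_tcp_rot(),robot.read_grip_width())
z=np.load("s3.npz")
for n,W in(("scene",z["W"]),("side",z["V"])):
    k=(abs(W[...,0]-.5555)<.15)&(abs(W[...,1]-.031)<.15)&(W[...,2]>.14)&(W[...,2]<.40)
    P=W[k]; v,u=np.where(k)
    print(n,len(P),P.min(0) if len(P) else 0)
    for lo in np.arange(.18,.34,.01):
        q=P[(P[:,2]>=lo)&(P[:,2]<lo+.01)]
        if len(q): print(round(lo,2),len(q),q.min(0)[:2].round(3),q.max(0)[:2].round(3))
i,W=cloud("wrist"); save("wr",i); save("sidefull",z["j"][0:200,100:400],2)
for n in("wrist",): print(np.round(robot.camera_info(n)["T_tool_cam"],3).tolist())
```

```text
[0.55457817 0.03076282 0.21812747] [[ 9.986e-01 -5.250e-02 -3.000e-03]
 [-5.250e-02 -9.986e-01 -8.000e-04]
 [-2.900e-03  1.000e-03 -1.000e+00]] 0.005195289483486795
scene 5744 [ 0.513627   -0.06979502  0.24500153]
0.24 30 [0.545 0.017] [0.567 0.046]
0.25 94 [0.546 0.014] [0.567 0.047]
0.26 97 [0.545 0.014] [0.568 0.047]
0.27 59 [0.552 0.012] [0.568 0.049]
0.28 16 [0.561 0.044] [0.568 0.05 ]
0.29 2 [0.565 0.049] [0.565 0.051]
0.3 17 [ 0.555 -0.054] [0.593 0.117]
0.31 401 [ 0.517 -0.06 ] [0.599 0.12 ]
0.32 641 [ 0.525 -0.061] [0.599 0.119]
0.33 643 [ 0.521 -0.066] [0.6   0.126]
0.34 584 [ 0.521 -0.068] [0.599 0.128]
side 5318 [ 0.50923771 -0.06751906  0.24341629]
0.24 50 [0.541 0.014] [0.562 0.045]
0.25 104 [0.541 0.013] [0.562 0.048]
0.26 118 [0.541 0.013] [0.562 0.049]
0.27 114 [0.54  0.011] [0.563 0.048]
0.28 61 [0.541 0.011] [0.563 0.051]
0.29 33 [0.541 0.025] [0.545 0.051]
0.3 27 [ 0.515 -0.059] [0.585 0.118]
0.31 510 [ 0.51 -0.06] [0.587 0.121]
0.32 677 [ 0.509 -0.06 ] [0.587 0.121]
0.33 666 [ 0.509 -0.066] [0.588 0.126]
0.34 760 [ 0.509 -0.068] [0.587 0.124]
[[0.001, -0.956, -0.292, 0.08], [1.0, 0.001, 0.0, -0.001], [-0.0, -0.292, 0.956, -0.183], [0.0, 0.0, 0.0, 1.0]]
```

View pics/sidefull.png

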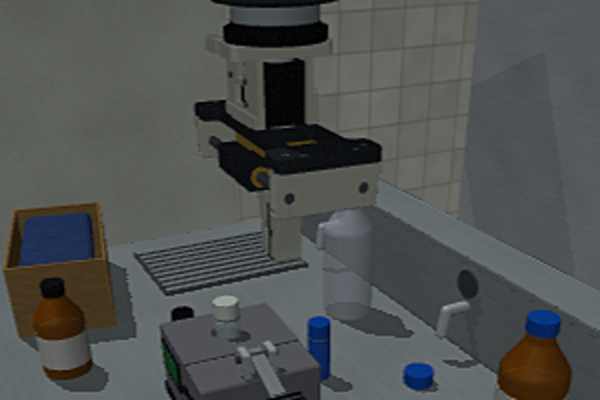

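View pics/wr.png

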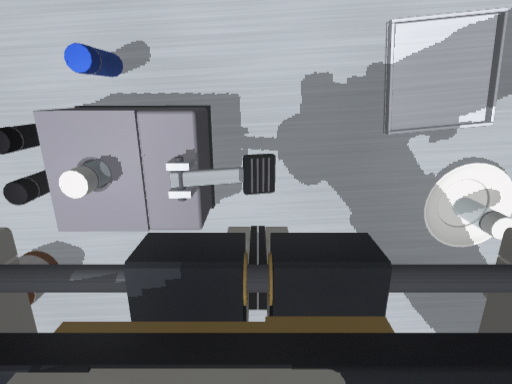

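The pad is now at 0.096 m and the cap at 0.128 m, so the lever is fully pressed. Both cameras put the fingertips about 25 mm above the reported TCP, and the contact height of the press agrees. I'll correct for that offset and check it again before closing on the vial.

```bash
cat >> h.py <<'E'
DZ=.025   # real fingertip height minus reported TCP height
VIAL=np.array([.5627,.2005])
def line(xy,ztip,**k): robot.servo_line([*xy,ztip-DZ],**k)
E
python3 - <<'E'
from h import *
R=Rz(a)
print(robot.read_position(),robot.read_t())
robot.goto([*VIAL,.19-DZ],R); robot.move_gripper(.75)
print(robot.read_position(),robot.read_force(),robot.read_t())
line(VIAL,.135,speed=.12)
print(robot.read_position(),robot.read_force())
for n in("scene","side"):
    i,W=cloud(n)
    if n=="side": s=i
    for sg in(-1,1):
        y0=VIAL[1]+sg*.045
        k=(abs(W[...,0]-VIAL[0])<.03)&(abs(W[...,1]-y0)<.025)&(W[...,2]>.105)&(W[...,2]<.19); P=W[k]
        if len(P)>5: print(n,sg,len(P),np.sort(P[:,2])[:12:3].round(4),P.min(0).round(4),P.max(0).round(4))
save("appr",np.hstack([cv2.resize(cloud("scene")[0][130:330,200:400],(400,400)),cv2.resize(s[60:260,110:310],(400,400))]))
print(robot.read_t())
E
```

```text
[0.55473072 0.03079522 0.21834355] 13.475
[0.56267787 0.2005185  0.16497297] [-0.54087675  0.03972468  0.53749204] 15.3833
[0.56308201 0.20062849 0.11039276] [0.41678322 0.05741567 0.38430455]
scene -1 183 [0.135  0.1366 0.1384 0.1394] [0.5522 0.1495 0.135 ] [0.573  0.1668 0.1869]
scene 1 67 [0.134  0.1378 0.1395 0.1408] [0.567  0.2312 0.134 ] [0.5776 0.2473 0.1603]
side -1 250 [0.1358 0.1385 0.1391 0.1401] [0.5475 0.1457 0.1358] [0.5707 0.1673 0.1872]
side 1 71 [0.1352 0.1369 0.1377 0.1382] [0.5524 0.2311 0.1352] [0.5741 0.252  0.1622]
16.1417
```

View pics/appr.png

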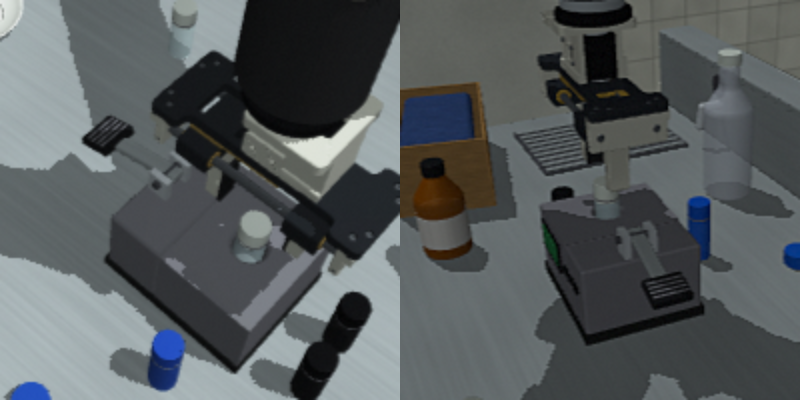

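The tips measure at 0.135 m as predicted, straddling the vial. I'll descend, grip and lift.

Run:
```python
from h import *
xy=VIAL
line(xy,.105,speed=.08); line(xy,.097,speed=.03); print(robot.read_position(),robot.read_force())
robot.move_gripper(0.0); w=robot.read_grip_width(); print("w mm",w*88,robot.read_force(),robot.read_t())
if 22<w*88<34:
    line(xy,.112,speed=.04); print(robot.read_force(),robot.read_grip_width()*88)
    line(xy,.215,speed=.1); print(robot.read_force(),robot.read_grip_width()*88,robot.read_position())
i,W=cloud("scene"); j,V=cloud("side"); np.savez("s4.npz",i=i,W=W,j=j,V=V)
save("lift",np.hstack([cv2.resize(i[100:300,200:400],(400,400)),cv2.resize(j[60:260,110:310],(400,400))]))
print(robot.read_t())
```

```text
[0.56262791 0.20043594 0.07188375] [ 0.79122256 -0.32276006 -0.9698935 ]
w mm 27.250811107143925 [-0.2184618   0.12899706 -0.26574404] 17.7917
[-0.15081634 -0.13396522 -1.0789692 ] 27.159808586975004
[-0.00603251  0.40430129 -0.18826096] 27.561031007505772 [0.56227557 0.20031131 0.18917843]
19.6
```

View pics/lift.png

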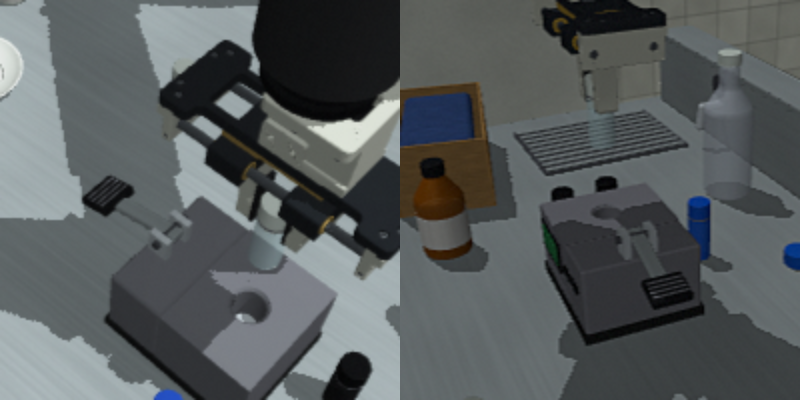

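The vial is held upright at 27.5 mm width and clear of the well, with the lever still down. Next I move to the tray and set it down under force monitoring.

Run:
```python
from h import *
R=Rz(np.radians(2.0))
robot.goto([*TRAY,.20-DZ],R); print(robot.read_position(),robot.read_grip_width()*88,robot.read_t())
line(TRAY,.075,ori=R,speed=.13); robot.dwell(.2); print(robot.read_position(),robot.read_force())
for n in("scene","side"):
    i,W=cloud(n)
    if n=="side": s=i
    else: s0=i
    k=(abs(W[...,0]-TRAY[0])<.03)&(abs(W[...,1]-TRAY[1])<.035)&(W[...,2]>.010)&(W[...,2]<.13); P=W[k]
    for lo in np.arange(.01,.11,.008):
        q=P[(P[:,2]>=lo)&(P[:,2]<lo+.008)]
        if len(q): print(n,round(lo,3),len(q),q.min(0)[:2].round(3),q.max(0)[:2].round(3))
save("tray",np.hstack([cv2.resize(s0[80:280,50:250],(400,400)),cv2.resize(s[184:384,250:450],(400,400))]))
print(robot.read_t())
```

```text
[ 0.64547276 -0.19748527  0.1751329 ] 27.16005340678523 21.1083
[ 0.64568834 -0.19851679  0.05088198] [ 0.93078111 -0.91461897 -0.21783759]
scene 0.026 1 [ 0.657 -0.193] [ 0.657 -0.193]
scene 0.034 31 [ 0.637 -0.205] [ 0.66  -0.184]
scene 0.042 29 [ 0.642 -0.203] [ 0.66  -0.185]
scene 0.05 29 [ 0.642 -0.204] [ 0.66  -0.184]
scene 0.058 21 [ 0.649 -0.202] [ 0.66  -0.186]
scene 0.066 22 [ 0.651 -0.207] [ 0.66  -0.186]
scene 0.074 25 [ 0.653 -0.232] [ 0.66 -0.17]
scene 0.082 32 [ 0.651 -0.222] [ 0.661 -0.17 ]
scene 0.09 26 [ 0.652 -0.202] [ 0.661 -0.169]
scene 0.098 11 [ 0.652 -0.184] [ 0.656 -0.168]
scene 0.106 5 [ 0.656 -0.18 ] [ 0.656 -0.168]
side 0.026 12 [ 0.633 -0.21 ] [ 0.649 -0.192]
side 0.034 62 [ 0.631 -0.21 ] [ 0.654 -0.189]
side 0.042 64 [ 0.631 -0.211] [ 0.654 -0.19 ]
side 0.05 69 [ 0.632 -0.211] [ 0.653 -0.188]
side 0.058 65 [ 0.632 -0.212] [ 0.649 -0.189]
side 0.066 50 [ 0.632 -0.211] [ 0.643 -0.191]
side 0.074 85 [ 0.631 -0.228] [ 0.651 -0.17 ]
side 0.082 167 [ 0.631 -0.228] [ 0.656 -0.168]
side 0.09 162 [ 0.631 -0.229] [ 0.656 -0.168]
side 0.098 160 [ 0.631 -0.23 ] [ 0.654 -0.169]
side 0.106 176 [ 0.631 -0.231] [ 0.655 -0.168]
22.5167
```

View pics/tray.png

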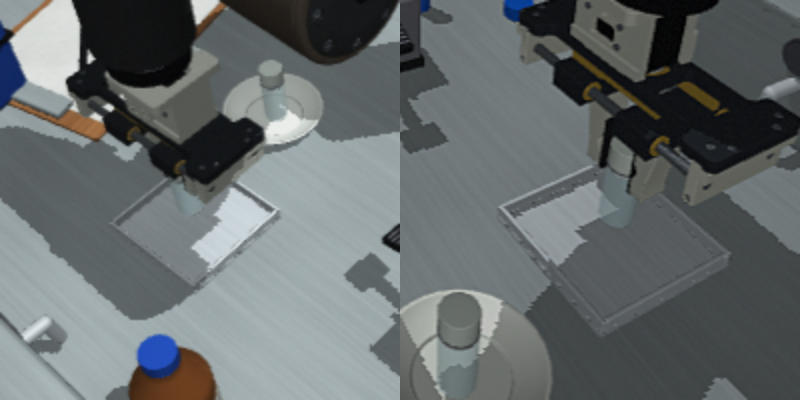

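Run:
```python
from h import *
F=lambda:np.mean([np.array(robot.read_force()) for _ in range(3)],0)
line(TRAY,.056,speed=.08); robot.dwell(.1); f0=F(); print(f0)
z=.056
while z>.042:
    z-=.001; line(TRAY,z,speed=.02); robot.dwell(.03); f=F()-f0; print(round(z,3),robot.read_position()[2].round(4),f.round(1))
    if f[2]>3.5: break
robot.dwell(.2); print(F()-f0,robot.read_t())
i,W=cloud("side"); k=(abs(W[...,0]-TRAY[0])<.02)&(abs(W[...,1]-TRAY[1])<.015)&(W[...,2]>.003)&(W[...,2]<.04)
print(np.histogram(W[k][:,2],bins=np.arange(.002,.04,.004)))
```

```text
[ 0.47408245 -1.01332402  0.46461794]
0.055 0.0302 [-1.3  1.7 -0.4]
0.054 0.029 [-0.5  0.  -0.5]
0.053 0.0279 [ 0.1  0.3 -0.9]
0.052 0.027 [-1.   1.7 -0.6]
0.051 0.0259 [-1.4  1.2 -1.1]
0.05 0.0249 [-0.7  1.  -1.9]
0.049 0.0239 [ 0.4  0.8 -1.2]
0.048 0.023 [-0.1  1.8 -0.1]
0.047 0.0229 [-2.1  2.3  4. ]
[-1.47705738  2.18499662  3.96483112] 25.75
(array([141,  30,  30,  37,  28,  33,  30,  32,  25]), array([0.002, 0.006, 0.01 , 0.014, 0.018, 0.022, 0.026, 0.03 , 0.034,
       0.038]))
```

Contact came at tip height 0.047 m, as predicted. I'll release and retreat.

Run:
```python
from h import *
robot.move_gripper(.55); robot.dwell(.2)
line(TRAY,.10,speed=.06); line(TRAY,.22,speed=.15); print(robot.read_t())
robot.goto([.50,-.0,.25],Rz(a)); robot.dwell(.3)
i,W=cloud("scene"); j,V=cloud("side")
for n,X in(("scene",W),("side",V)):
    k=(abs(X[...,0]-TRAY[0])<.05)&(abs(X[...,1]-TRAY[1])<.05)&(X[...,2]>.02)&(X[...,2]<.11);P=X[k]
    t=P[P[:,2]>.074]; b=P[(P[:,2]>.02)&(P[:,2]<.035)]; print(n,len(P),P[:,2].max(),cv2.minEnclosingCircle((t[:,:2]*1000).astype(np.float32)),t.mean(0),b.mean(0))
g=W[(abs(W[...,0]-.556)<.03)&(abs(W[...,1]-.03)<.03)&(W[...,2]>.05)&(W[...,2]<.15)]; print("pad z",len(g),np.median(g,0) if len(g) else 0)
save("final",np.hstack([cv2.resize(i[80:280,50:250],(400,400)),cv2.resize(j[150:384,230:464],(400,400))]))
print(robot.read_t(),robot.read_force())
```

```text
28.5917
scene 344 0.08240526055233721 ((646.69677734375, -198.34852600097656), 14.429550170898438) [ 0.64705612 -0.19699789  0.0788902 ] [ 0.6512456  -0.19031362  0.0272675 ]
side 681 0.08128016676325 ((644.5050659179688, -196.71865844726562), 14.573577880859375) [ 0.64328752 -0.19848624  0.07873152] [ 0.63748059 -0.2038717   0.02753159]
pad z 356 [0.55795423 0.03249558 0.09554953]
29.9833 [-0.36932058 -0.75956657  0.38756112]
```

View pics/final.png

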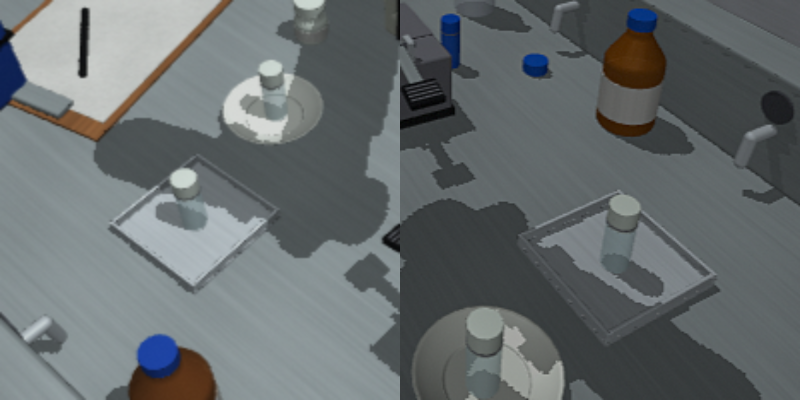

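```bash
python3 -c "
from rig import robot
robot.job_done(); print(robot.read_t())"
```

```text
the job is handed in; nothing more can be done
the job is handed in; nothing more can be done
```

I pressed the ejector lever fully down, lifted the raised vial out of its well and stood it upright in the aluminium tray. I then let go and handed the job in at about 30 s.

**Last checks:**
- **Vial:** it stands at the tray centre (about 0.6455, -0.1975) with its cap top at 0.079 m, which is the 4 mm tray floor plus the 75 mm vial. Both cameras agree to about 2 mm.
- **Set-down:** I stepped it down 1 mm at a time until contact at about 4 N, then released it.
- **Lever:** it stayed down, with the pad at 0.0955 m (expected about 0.096 m). The cap rose to 0.1275 m (expected 0.128 m).
- **Look-alikes:** the gripper did not go near any of them.

**Disagreement found:** the reported TCP height is about 25 mm lower than the real fingertips. The press stop, both cameras' depth readings and the set-down contact all agreed with this. I corrected every height after the press for it, including the grasp and the set-down.

The highest force I read was about 27 N, from the fingertips on the pad at the lever's stop. I saw no other anomalies.

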